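Open the child-resistant tub of oven-cleaning tablets and put the leftovers in

ROBOT

A 6-joint arm with a two-finger parallel gripper is mounted at the origin on the work surface. World frame = base frame: x ahead of the robot, y to its left, z up, the work surface at z = 0. Lengths are in m, angles in rad, forces in N, time in s.
With the tool pointing down it reaches from about 0.35 to 0.85 m from the base axis. Payload 8.1 kg.
Tool frame: the origin (TCP) lies on the mounting face of the last link; the fingertips stand 186 mm ahead of it and the grasp point (between the pads) lies 167 mm ahead of it; z points along the fingers, y is the direction in which the jaws open and shut (so a half turn about z gives the same grasp; the last joint's range is limited). The gripper opens to 93 mm and grips with 3 to 60 N. Pads are 15 mm wide; open, the fingers measure 128 mm over their backs; the gripper's body (75 mm by 188 mm) begins 65 mm behind the grasp point.
Start: joints at [-1.231, 0.13, 1.488, -0, 1.523, -0.085], TCP at [0.247, -0.547, 0.405] pointing down, gripper open.
Joint ranges: [-2.96, 2.96], [-0.89, 2.26], [0.02, 2.5], [-1.34, 4.48], [0, 2.73], [-2.66, 2.66]. Speed limits (rad/s): [2.39, 2.39, 2.79, 3.14, 3.14, 3.14].

INTERFACE

Orientations are given as a rotation vector (axis times angle).
In Python, from plant import robot, read_camera, spotter gives the robot as it stands.
- The arm moves only by the tool arm_command, never from a script. Its arguments are lists of equal length, an entry for each row: "xyz": the shift along the world's x, y, z in cm, a list of three; "turn": the turn, a rotation vector about the world's x, y, z in rad, a list of three. A call has 1 to 12 rows; each row shifts and turns the commanded pose from where the row before left it; what a row does not reach is not made up. A row lasts 1/8 s, in which the tool goes at most 62.5 mm and 10.7 degrees, less where a joint would pass 70% of its speed; a pose out of reach is approached as far as the arm can. A call is refused whole if a number of a shift passes 6.25 or a number of a turn 0.188, either way. A call with a gripper value outside its range is refused whole. "gripper" is the finger opening in cm, from 0 to 9.3, set as the call begins (left out, the last holds). The fingers move at their own pace and stop on an object; "force" is the grip in N (left out, the last holds). Time passes only in rows, so rows that do not move let the fingers close. It gives the time, the measured TCP pose, the force and the opening at its end, in the units of the state.
- robot.read_state(): the state, without advancing time (a new reading comes with each control period).
- read_camera(name): name is "scene" or "top" or "wrist"; returns a dict with "frame" (400x640x3 uint8, red, green, blue), "z_map" (400x640 float32, m along the optical axis (not along the pixel's ray), 0 where there is no reading), "fx", "fy", "cx", "cy" (pixels), "eye" and "orientation" of the camera in the world. Camera axes: x right, y down, z forward; pixel columns grow to the right and rows downward; lengths in m; the calibration is good to about 2 mm. A picture is of the moment at which its call begins.
- robot.close_job(): hands the job in, once; it reports no verdict.
Trained networks look in a picture, given as the dict that the camera call returned (one of the last four; its "shot" number tells which), for a name from the list of things; names that differ only in an ending like _2 or _b are one class to them, and where a whole thing is asked for, a point or a joint stands for the part that bears it (a point fixed in the world has none). Each returns a list of dicts, best first, with "confidence" (0 to 1); they miss things now and then, are a little off and sometimes report something else, mostly with a low value. They report only what shows in the picture. A call takes as long as a camera call. They do not tell look-alikes from the thing itself.
- spotter.masks_of(picture, query): "pixels" (400x640 bool, what is visible of it) and "centre" ([row, column] in pixels, amid what is visible of it).
The state is a dict: "t": time; "q": joint angles; "dq": joint speeds; "joint_torque": joint torques, N m; "tool_pos": TCP position; "orientation": TCP orientation; "force": force on the tool from outside, world axes, zero at the start; "wrist_torque": the same for the moment, N m; "opening": finger opening in m.
Only numpy, scipy, OpenCV 4.12 (cv2) and the standard library are available. Lean on these libraries where they do the work, as an engineer would, in place of code of your own. Each camera call takes 0.05 s, during which the arm holds its last target. There are 200 camera calls.

TASK

I am about to refill the tub of oven-cleaning tablets. Open its child-resistant cap (press it hard down and, keeping it pressed, turn it anticlockwise until it comes free), lift it off and set it down flat on the bench clear of the tub without dropping it, then put both leftover tablets from the tray into the tub through its open mouth. Leave the tub open and don't disturb the other kitchen things.

Things in the scene. Friction and masses are not known exactly. Their poses are not given: they have to be found in the camera images.
- tub: white square plastic tub, 90 x 90 mm with rounded corners, held so that it can neither turn nor lift in a low metal bracket screwed to the bench (98 x 98 x 34 mm, 21 mm flanges on two sides). Origin: centre of the underside, at bench level; z up, x and y along its sides. The flat shoulder is 85 mm up, a low dome on it reaches 96 mm. Hollow: 84 mm square inside, floor 7 mm up
- tub_mouth (a point): centre of the tub's round mouth, at the rim, 131 mm above the bench: 38 mm clear opening, under the cap at first. The neck is 43 mm in outer diameter, 53 mm over its three lugs, and rises from the dome at 96 mm
- cap_mid (a point): centre (half-way up) of the loose black child-resistant cap: round, ribbed, 60 mm in diameter, 32 mm tall, axis along z, open below, about 57 g. It starts locked on the neck, lower edge 110.5 mm above the bench. Unpressed it neither turns more than a few degrees nor lifts. Pressed down 3.5 to 5.5 mm it turns anticlockwise seen from above
- cap_mark (a point): point in the cap on its own x axis, 25 mm from its centre, at half height; at first in the direction of the tub's x axis. It shows the turn: after 42 degrees (0.73 rad) anticlockwise the cap is free to lift straight up, at 84 degrees (1.47 rad) it meets a stop; about 60 degrees is best. Clockwise is blocked
- liner (a joint): sprung liner inside the cap, which rests on the tub's rim and pushes the cap up against its catch: metres that the cap is pressed down on it. 0 when locked and unpressed (9 N), 1.5 N more per mm, 0.0055 at the most (17 N); the catch is clear from about 0.0035 (14 N). Off the tub it reads -0.0008
- tray: fixed grey plastic tray lying on the bench, 200 (along its x) x 150 mm, walls 3 mm thick and 12 mm high, floor 3 mm thick. Origin: centre of the underside, at bench level
- tablet_a_mid (a point): centre of one white round tablet, 26 mm in diameter, 14 mm thick, 15 g, lying flat on the tray floor (centre 10 mm above the bench), its centre at least 48 mm from the tray walls and 58 mm from the other tablet's centre
- tablet_b_mid (a point): centre of the other tablet, the same in every way
- sauce_bottle: bystander: yellow squeezy sauce bottle with a nozzle, 66 mm in diameter, 185 mm tall. Origin: centre of the underside
- dredger: bystander: metal salt shaker with a side handle, 70 mm in diameter (94 mm with the handle), 107 mm tall. Origin: centre of the underside
- scraper: bystander: flat griddle scraper lying on the bench, 260 mm long along its x (blade at +x, 95 mm wide), 19 mm high. Origin: on the underside, 150 mm from the handle's end
There are look-alikes about, which are no part of the job. Of the things like the part that bears cap_mid, leave any that is yellow; of the rest the larger one is meant.

How it is judged:
On the way, in this order (a step that is already met when the one before it is completed fails the run):
1. the cap is held pressed down (at least 1.5 mm below its locked height) and turned anticlockwise past its catch (more than 0.25 rad) (z of cap_mid in the frame of tub between 0.115 and 0.125 m and horizontal distance between cap_mid and tub_mouth below 0.006 m and y of cap_mark in the frame of tub above 0.0065 m), for 0.1 s.
2. the cap lies flat on the bench clear of the tub, let go (height (world z) of cap_mid below 0.022 m and horizontal distance between cap_mid and tub above 0.085 m and (angle between cap_mid's own z axis and vertical below 0.15 rad or angle between cap_mid's own z axis and vertical above 2.99 rad) and contact force between the fingers and cap below 0.1 N), for 0.2 s.
At the end, for the whole second after the job is handed in: both tablets lie inside the tub (below its shoulder, within its walls), and the cap lies flat (within 0.15 rad, either way up) on the bench, its centre more than 85 mm from the tub's centre and at most 22 mm above the bench (height (world z) of cap_mid between 0.008 and 0.022 m and horizontal distance between cap_mid and tub above 0.085 m and (angle between cap_mid's own z axis and vertical below 0.15 rad or angle between cap_mid's own z axis and vertical above 2.99 rad) and x of tablet_a_mid in the frame of tub between -0.045 and 0.045 m and y of tablet_a_mid in the frame of tub between -0.045 and 0.045 m and z of each of tablet_a_mid, tablet_b_mid in the frame of tub below 0.075 m and x of tablet_b_mid in the frame of tub between -0.045 and 0.045 m and y of tablet_b_mid in the frame of tub between -0.045 and 0.045 m); the robot touches nothing.
It fails at once if the cap is dropped (falls faster than 0.8 m/s with the fingers off it, a fall of about 33 mm) (linear speed of cap above 0.8 m/s and contact force between the fingers and cap below 0.05 N).
It fails at once if a bystander (sauce bottle, shaker or scraper) is shifted by more than 30 mm (distance of any of sauce_bottle, dredger, scraper from where it was at the start of the episode above 0.03 m).
It also fails if it takes over 72 s, if anything falls off the work surface, if the arm or the gripper's body presses on something with over 40 N, if the wrist force passes 120 N, or if a joint passes its speed limit or range.

## Working session

There is one attempt and no reset: what is moved stays moved. The work goes in short steps, Python scripts to look and compute and a tool call to move; the robot and the scene stay as the last step left them, time stands still between calls to the robot, and variables do not carry over. Pictures are saved under pics/ and viewed, about 8 in all and at most 12, crops included, and the job is handed in when it is done.

Besides the shell and the picture viewer there is one more tool, called by a JSON object that holds its "op" and its "data", one argument or row to a line. arm_command: Moves the arm, as the interface text tells. Its arguments: {"type":"object","properties":{"xyz":{"type":"array","items":{"type":"array","items":{"type":"number"}}},"turn":{"type":"array","items":{"type":"array","items":{"type":"number"}}},"gripper":{"type":"number"},"force":{"type":"number"}},"required":["xyz","turn"]}

```bash
ls; mkdir -p pics
cat > h.py <<'E'
import numpy as np, cv2
from scipy.spatial.transform import Rotation as R
from plant import robot, read_camera, spotter
def rot(o):
    o=np.asarray(o,float)
    if o.shape==(3,3): return o
    return R.from_rotvec(o).as_matrix() if o.size==3 else R.from_quat(o).as_matrix()
def cloud(p):
    z=p["z_map"]; v,u=np.mgrid[:400,:640]
    c=np.stack([(u-p["cx"])/p["fx"]*z,(v-p["cy"])/p["fy"]*z,z],-1)
    w=c@rot(p["orientation"]).T+np.asarray(p["eye"]); w[z==0]=np.nan
    return w
def save(p,name,crop=None,scale=1):
    f=p["frame"][:,:,::-1]
    if crop: r0,r1,c0,c1=crop; f=f[r0:r1,c0:c1]
    cv2.imwrite("pics/"+name,cv2.resize(f,None,fx=scale,fy=scale,interpolation=cv2.INTER_CUBIC))
E
python3 - <<'E'
from h import *
print(robot.read_state())
for n in ["top","scene"]:
    p=read_camera(n); save(p,n+"0.png"); w=cloud(p); print(n,p["eye"],p["orientation"],p["fx"])
    for q in ["tub","cap_mid","tray","tablet_a_mid","sauce_bottle","dredger","scraper"]:
        for d in spotter.masks_of(p,q):
            m=d["pixels"]; x=w[m]; x=x[~np.isnan(x[:,0])]
            print(q,round(d["confidence"],2),np.round(d["centre"]),m.sum(),np.round(np.median(x,0),3),np.round(np.percentile(x,3,axis=0),3),np.round(np.percentile(x,97,axis=0),3))
E
```

```text
pics
{'t': 0.0, 'q': array([-1.23138861e+00,  1.31085059e-01,  1.48925169e+00,  3.69808610e-05,
        1.52299331e+00, -8.54212906e-02]), 'dq': array([-9.64196704e-04, -8.19205066e-06,  2.19001427e-04,  4.52714023e-04,
       -1.51970280e-03, -8.29164625e-04]), 'joint_torque': array([ 6.58323188e-05, -5.59848797e+01, -4.91749871e+01,  7.67670991e-02,
        3.59538943e-02, -1.57915438e-04]), 'tool_pos': array([ 0.24723838, -0.54644398,  0.40374777]), 'orientation': array([-3.06929587e+00, -6.61945837e-01,  2.87934442e-04]), 'force': array([ 0.40797797, -0.69455443,  0.10788056]), 'wrist_torque': array([ 0.09597798, -0.00850067, -0.02250733]), 'opening': 0.09269110489673488}
top [ 0.41173395 -0.00582982  1.15311072] [-2.12185788  2.16631331 -0.16788014] 439.2672639000509
tub 0.6 [249. 255.] 1567 [0.461 0.133 0.078] [0.415 0.094 0.   ] [0.547 0.192 0.094]
cap_mid 0.8 [287. 204.] 505 [0.375 0.256 0.032] [0.348 0.231 0.008] [0.402 0.283 0.036]
cap_mid 0.73 [241. 246.] 655 [0.481 0.146 0.142] [0.453 0.118 0.086] [0.511 0.184 0.146]
cap_mid 0.64 [246. 206.] 251 [0.476 0.262 0.023] [0.455
[... 1135 characters left out ...]
02] [ 0.636 -0.068  0.012]
tray 0.49 [225. 369.] 1624 [0.524 0.161 0.057] [0.444 0.108 0.   ] [0.55  0.197 0.095]
tablet_a_mid 0.64 [181. 279.] 77 [ 0.504 -0.154  0.015] [ 0.481 -0.169  0.001] [ 0.514 -0.143  0.019]
sauce_bottle 0.71 [259. 263.] 1690 [ 0.728 -0.042  0.008] [ 0.658 -0.076 -0.001] [0.897 0.021 0.02 ]
sauce_bottle 0.59 [196. 374.] 529 [0.492 0.149 0.141] [0.456 0.121 0.113] [0.513 0.174 0.145]
sauce_bottle 0.57 [176. 175.] 1099 [ 0.706 -0.349  0.101] [ 0.673 -0.38   0.007] [ 0.725 -0.336  0.166]
dredger 0.55 [322. 438.] 1265 [0.677 0.417 0.096] [0.635 0.385 0.008] [0.693 0.449 0.107]
scraper 0.96 [260. 264.] 1582 [ 0.724 -0.041  0.008] [ 0.658 -0.072 -0.   ] [0.893 0.02  0.02 ]
```

View pics/top0.png

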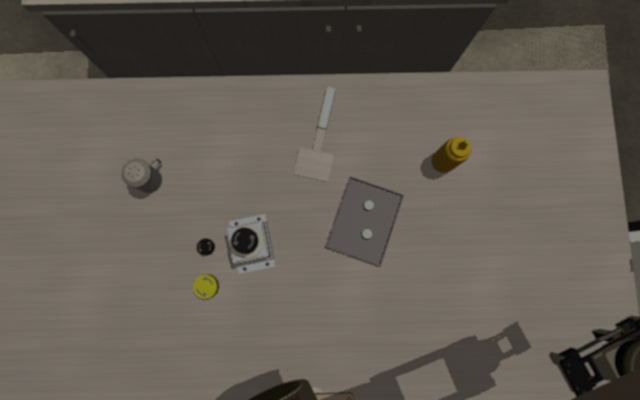

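Run:
```python
from h import *
p=read_camera("top"); w=cloud(p); save(p,"crop1.png",(190,330,170,420),3)
# cap: top surface near z .14
m=(w[...,2]>.138)&(w[...,2]<.152)&(abs(w[...,0]-.48)<.06)&(abs(w[...,1]-.146)<.06)
x=w[m]; c,r=cv2.minEnclosingCircle(x[:,:2].astype(np.float32)); print("cap",c,r,np.median(x[:,2]),m.sum(),x[:,:2].mean(0))
# shoulder
m=(w[...,2]>.076)&(w[...,2]<.1)&(abs(w[...,0]-.48)<.09)&(abs(w[...,1]-.146)<.09)
x=w[m]; print("shoulder",cv2.minAreaRect(x[:,:2].astype(np.float32)),m.sum())
m=(w[...,2]>.03)&(w[...,2]<.038)&(abs(w[...,0]-.48)<.07)&(abs(w[...,1]-.146)<.07)
x=w[m]; print("bracket",cv2.minAreaRect(x[:,:2].astype(np.float32)),m.sum())
# tray and tablets
m=(w[...,2]>.008)&(abs(w[...,0]-.535)<.14)&(abs(w[...,1]+.15)<.13)
x=w[m]; print("tray",cv2.minAreaRect(x[:,:2].astype(np.float32)))
m=(w[...,2]>.010)&(w[...,2]<.03)&(abs(w[...,0]-.535)<.12)&(abs(w[...,1]+.15)<.11)
n,l,s,ce=cv2.connectedComponentsWithStats(m.astype(np.uint8))
for i in range(1,n):
    if s[i,4]>15: x=w[l==i]; print(s[i],ce[i],x.mean(0),x.min(0),x.max(0))
```

```text
cap (0.48126548528671265, 0.14604708552360535) 0.030340474098920822 0.1425254512580325 529 [0.48116982 0.14536976]
shoulder ((0.48155274987220764, 0.14593331515789032), (0.09103232622146606, 0.09110127389431), 10.613020896911621) 772
bracket ((0.4814221262931824, 0.14506223797798157), (0.09756430238485336, 0.09678573161363602), 10.74395751953125) 103
tray ((0.549028217792511, -0.14758573472499847), (0.2757357358932495, 0.22198528051376343), 7.610935211181641)
[364 200  10  10  77] [368.18181818 204.64935065] [ 0.57490729 -0.16212185  0.01621147] [ 0.56303652 -0.17532195  0.01174988] [ 0.5877471  -0.15064434  0.02187422]
[362 229  10  10  76] [366.27631579 233.28947368] [ 0.50004448 -0.15408369  0.01656549] [ 0.48796892 -0.16703799  0.01053406] [ 0.51145369 -0.14267756  0.02151814]
```

View pics/crop1.png

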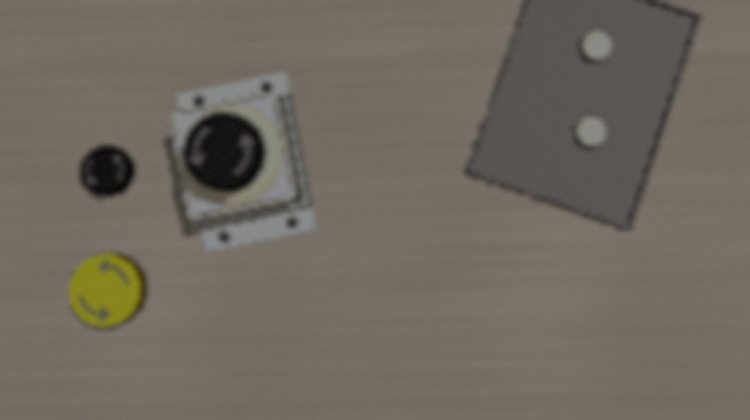

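{"op": "arm_command", "data": {
  "xyz": [
    [1.95,5.775,0],
    [1.95,5.775,0],
    [1.95,5.775,0],
    [1.95,5.775,0],
    [1.95,5.775,0],
    [1.95,5.775,0],
    [1.95,5.775,0],
    [1.95,5.775,0],
    [1.95,5.775,0],
    [1.95,5.775,0],
    [1.95,5.775,0],
    [1.95,5.775,0]
  ],
  "turn": [
    [0,0,0],
    [0,0,0],
    [0,0,0],
    [0,0,0],
    [0,0,0],
    [0,0,0],
    [0,0,0],
    [0,0,0],
    [0,0,0],
    [0,0,0],
    [0,0,0],
    [0,0,0]
  ],
  "gripper": 9.3
}}

```text
t: 2.35
tool_pos: [0.4816, 0.1485, 0.4051]
orientation: [3.071, 0.663, 0.002]
force: [0.5, -0.9, -0.7]
opening: 0.0928
```

The candidates are the large black cap on the tub (244,240), a small black cap on the bench (205,247) and a yellow one (205,287). The one on the tub is the larger non-yellow one, so it is the target. The tablets are at (368,205) and (366,233) in the top picture.

Run:
```python
from h import *
p=read_camera("wrist"); w=cloud(p); save(p,"wrist1.png")
m=(w[...,2]>.136)&(w[...,2]<.152)&(abs(w[...,0]-.48)<.05)&(abs(w[...,1]-.146)<.05)
x=w[m]; c,r=cv2.minEnclosingCircle(x[:,:2].astype(np.float32)); print("cap",c,r,np.median(x[:,2]),m.sum(),x[:,:2].mean(0))
for d in spotter.masks_of(p,"cap_mid"):
    x=w[d["pixels"]]; print(d["confidence"],d["centre"],np.nanmedian(x,0))
s=robot.read_state(); print(s["tool_pos"],rot(s["orientation"]))
```

```text
cap (0.4835420846939087, 0.143048495054245) 0.030640197917819023 0.1413597243691098 3983 [0.48472547 0.1435594 ]
0.9 [139.7, 230.2] [0.47952519 0.25909714 0.02163109]
0.62 [214.3, 203.8] [0.38493968 0.2568433  0.03051961]
0.57 [200.9, 321.8] [0.48628275 0.14464557 0.14130473]
[0.48171604 0.1511192  0.40426371] [[ 9.08914335e-01  4.16982612e-01 -4.82552106e-04]
 [ 4.16982787e-01 -9.08912679e-01  1.75967834e-03]
 [ 2.95157542e-04 -1.80061279e-03 -9.99998335e-01]]
```

View pics/wrist1.png

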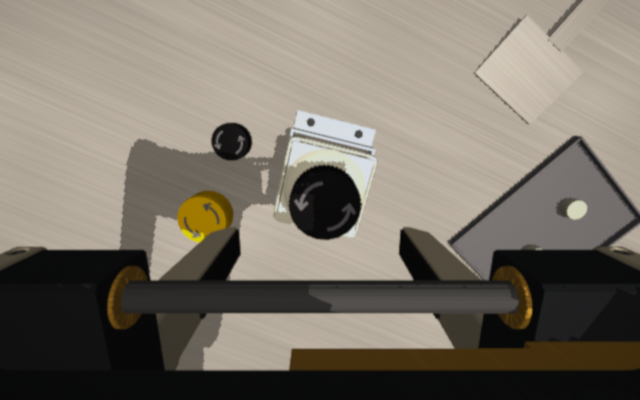

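{"op": "arm_command", "data": {
  "xyz": [
    [0.1,-0.65,-2.0],
    [0,0,-3.0],
    [0,0,-3.0],
    [0,0,-1.6],
    [0,0,-0.8],
    [0,0,0],
    [0,0,0]
  ],
  "turn": [
    [0,0,0],
    [0,0,0],
    [0,0,0],
    [0,0,0],
    [0,0,0],
    [0,0,0],
    [0,0,0]
  ]
}}

```text
t: 3.32
tool_pos: [0.4828, 0.1398, 0.3019]
orientation: [3.071, 0.662, 0.003]
force: [0.1, -0.3, 0.3]
opening: 0.093
```

{"op": "arm_command", "data": {
  "xyz": [
    [0,0,0],
    [0,0,0],
    [0,0,0],
    [0,0,0],
    [0,0,0],
    [0,0,0],
    [0,0,0],
    [0,0,0]
  ],
  "turn": [
    [0,0,0],
    [0,0,0],
    [0,0,0],
    [0,0,0],
    [0,0,0],
    [0,0,0],
    [0,0,0],
    [0,0,0]
  ],
  "gripper": 5,
  "force": 10
}}

```text
t: 4.32
tool_pos: [0.4814, 0.1421, 0.3008]
orientation: [-3.065, -0.663, 0.002]
force: [-6.9, 13.5, 2.7]
opening: 0.0605
```

{"op": "arm_command", "data": {
  "xyz": [
    [-0.08,0.18,0],
    [-0.08,0.18,0],
    [0,0,0],
    [0,0,0]
  ],
  "turn": [
    [0,0,0],
    [0,0,0],
    [0,0,0],
    [0,0,0]
  ]
}}

```text
t: 4.82
tool_pos: [0.4809, 0.1432, 0.3007]
orientation: [3.071, 0.662, 0.0]
force: [3.1, -1.3, -2.5]
opening: 0.0606
```

{"op": "arm_command", "data": {
  "xyz": [
    [0,0,0],
    [0,0,0],
    [0,0,0],
    [0,0,-0.2],
    [0,0,-0.2],
    [0,0,0],
    [0,0,0]
  ],
  "turn": [
    [0,0,0],
    [0,0,0],
    [0,0,0],
    [0,0,0],
    [0,0,0],
    [0,0,0],
    [0,0,0]
  ],
  "gripper": 5,
  "force": 50
}}

```text
t: 5.7
tool_pos: [0.4809, 0.1434, 0.299]
orientation: [3.07, 0.663, 0.001]
force: [-5.0, -5.0, 15.2]
opening: 0.0596
```

{"op": "arm_command", "data": {
  "xyz": [
    [0,0,-0.16],
    [0,0,-0.16],
    [0,0,0],
    [0,0,0],
    [0,0,0]
  ],
  "turn": [
    [0,0,0],
    [0,0,0],
    [0,0,0],
    [0,0,0],
    [0,0,0]
  ]
}}

```text
t: 6.32
tool_pos: [0.481, 0.1434, 0.296]
orientation: [3.07, 0.663, 0.002]
force: [-7.0, -4.6, 17.1]
opening: 0.0596
```

{"op": "arm_command", "data": {
  "xyz": [
    [0,0,0],
    [0,0,0],
    [0,0,0],
    [0,0,0],
    [0,0,0],
    [0,0,0]
  ],
  "turn": [
    [0,0,0.1],
    [0,0,0.1],
    [0,0,0.1],
    [0,0,0.1],
    [0,0,0],
    [0,0,0]
  ]
}}

```text
t: 7.08
tool_pos: [0.4813, 0.1436, 0.2961]
orientation: [2.877, 1.26, 0.004]
force: [-3.8, -3.1, 15.8]
opening: 0.0599
```

Run:
```python
from h import *
s=robot.read_state(); o=rot(s["orientation"]); print(s["wrist_torque"],s["force"],np.arctan2(o[1,0],o[0,0]),s["tool_pos"])
```

```text
[-0.46021272  0.65062246  0.19229997] [-3.83023705 -3.14933743 15.82111188] 0.8253251071780358 [0.48134483 0.14356255 0.2961477 ]
```

{"op": "arm_command", "data": {
  "xyz": [
    [0,0,0],
    [0,0,0],
    [0,0,0],
    [0,0,0],
    [0,0,0],
    [0,0,0],
    [0,0,0],
    [0,0,0]
  ],
  "turn": [
    [0,0,0.11],
    [0,0,0.11],
    [0,0,0.11],
    [0,0,0.11],
    [0,0,0.11],
    [0,0,0.11],
    [0,0,0],
    [0,0,0]
  ]
}}

```text
t: 8.07
tool_pos: [0.4816, 0.1434, 0.2963]
orientation: [2.313, 2.123, 0.004]
force: [-3.1, -4.5, 14.8]
opening: 0.0601
```

Run:
```python
from h import *
s=robot.read_state(); o=rot(s["orientation"]); print(s["wrist_torque"],s["force"],np.arctan2(o[1,0],o[0,0]),s["tool_pos"])
p=read_camera("top"); save(p,"crop2.png",(190,330,170,420),3)
```

```text
[-0.79253449  0.49404466  0.255814  ] [-3.0694515  -4.52294011 14.75528097] 1.4852867629006516 [0.48155853 0.14335043 0.29625992]
```

{"op": "arm_command", "data": {
  "xyz": [
    [0,0,0.5],
    [0,0,0.5],
    [0,0,0.5],
    [0,0,0],
    [0,0,0]
  ],
  "turn": [
    [0,0,0],
    [0,0,0],
    [0,0,0],
    [0,0,0],
    [0,0,0]
  ]
}}

```text
t: 8.75
tool_pos: [0.4811, 0.1433, 0.309]
orientation: [2.314, 2.123, 0.001]
force: [3.5, -2.6, 0.4]
opening: 0.0596
```

{"op": "arm_command", "data": {
  "xyz": [
    [0,0,1],
    [0,0,2],
    [0,0,3],
    [0,0,2],
    [0,0,0],
    [0,0,0]
  ],
  "turn": [
    [0,0,0],
    [0,0,0],
    [0,0,0],
    [0,0,0],
    [0,0,0],
    [0,0,0]
  ]
}}

```text
t: 9.5
tool_pos: [0.4803, 0.1436, 0.3873]
orientation: [-2.314, -2.123, 0.002]
force: [-0.0, 0.9, -0.7]
opening: 0.0596
```

Run:
```python
from h import *
p=read_camera("scene"); save(p,"scene2.png",(100,260,270,480),3.5)
w=cloud(p); s=robot.read_state(); t=s["tool_pos"]; print(t,s["force"])
for d in spotter.masks_of(p,"cap_mid"):
    x=w[d["pixels"]]; x=x[~np.isnan(x[:,0])]; print(d["confidence"],d["centre"],np.median(x,0),np.percentile(x,3,axis=0),np.percentile(x,97,axis=0))
```

```text
[0.48020921 0.14349171 0.3869577 ] [-0.66368271  0.08571255 -0.51340284]
0.73 [178.6, 384.5] [0.4940963  0.16482613 0.22562656] [3.08861936e-01 1.18771429e-01 2.81362716e-04] [0.51791391 0.17636651 0.28966195]
0.72 [243.4, 409.9] [0.48267727 0.26409283 0.02140026] [0.45899811 0.24407078 0.00266837] [0.49852554 0.282357   0.02639441]
0.63 [216.6, 422.9] [0.38662818 0.26182231 0.02993817] [0.35402427 0.23377573 0.00394279] [0.40608761 0.28762308 0.03544183]
```

View pics/scene2.png

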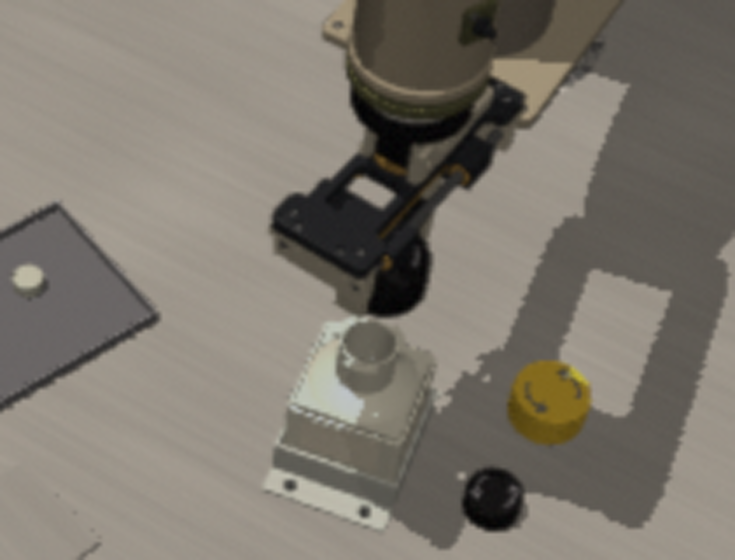

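{"op": "arm_command", "data": {
  "xyz": [
    [-1.5,-3.3,0],
    [-1.5,-3.3,0],
    [-1.5,-3.3,0],
    [-1.5,-3.4,-3],
    [0,0,-5],
    [0,0,-5],
    [0,0,-3],
    [0,0,-1.5],
    [0,0,-1.0],
    [0,0,-0.4],
    [0,0,0],
    [0,0,0]
  ],
  "turn": [
    [0,0,0],
    [0,0,0],
    [0,0,0],
    [0,0,0],
    [0,0,0],
    [0,0,0],
    [0,0,0],
    [0,0,0],
    [0,0,0],
    [0,0,0],
    [0,0,0],
    [0,0,0]
  ]
}}

```text
t: 11.1
tool_pos: [0.4212, 0.0104, 0.2004]
orientation: [2.314, 2.123, 0.002]
force: [-0.6, 0.3, -0.3]
opening: 0.0596
```

{"op": "arm_command", "data": {
  "xyz": [
    [0,0,-0.4],
    [0,0,-0.3],
    [0,0,-0.2],
    [0,0,0],
    [0,0,0]
  ],
  "turn": [
    [0,0,0],
    [0,0,0],
    [0,0,0],
    [0,0,0],
    [0,0,0]
  ]
}}

```text
t: 11.72
tool_pos: [0.4207, 0.0104, 0.1905]
orientation: [-2.315, -2.124, 0.0]
force: [0.6, 0.4, 0.0]
opening: 0.0597
```

{"op": "arm_command", "data": {
  "xyz": [
    [0,0,-0.1],
    [0,0,-0.1],
    [0,0,0],
    [0,0,0]
  ],
  "turn": [
    [0,0,0],
    [0,0,0],
    [0,0,0],
    [0,0,0]
  ]
}}

```text
t: 12.22
tool_pos: [0.421, 0.0104, 0.1901]
orientation: [-2.314, -2.124, 0.001]
force: [-9.9, 0.7, 21.1]
opening: 0.0599
```

{"op": "arm_command", "data": {
  "xyz": [
    [0,0,0.15],
    [0,0,0]
  ],
  "turn": [
    [0,0,0],
    [0,0,0]
  ]
}}

```text
t: 12.48
tool_pos: [0.4209, 0.0104, 0.1903]
orientation: [2.314, 2.124, 0.001]
force: [-2.0, -0.1, 3.6]
opening: 0.06
```

{"op": "arm_command", "data": {
  "xyz": [
    [0,0,0],
    [0,0,0],
    [0,0,0],
    [0,0,0],
    [0,0,0],
    [0,0,0]
  ],
  "turn": [
    [0,0,0],
    [0,0,0],
    [0,0,0],
    [0,0,0],
    [0,0,0],
    [0,0,0]
  ],
  "gripper": 9.3
}}

```text
t: 13.22
tool_pos: [0.4207, 0.0104, 0.19]
orientation: [2.315, 2.124, 0.0]
force: [0.8, 0.1, 0.6]
opening: 0.0926
```

{"op": "arm_command", "data": {
  "xyz": [
    [0,0,2],
    [0,0,4],
    [0,0,6],
    [2.0,-4.1,1],
    [2.0,-4.1,0],
    [2.0,-4.1,0],
    [1.9,-4.1,0],
    [0,0,0],
    [0,0,0]
  ],
  "turn": [
    [0,0,0],
    [0,0,0],
    [0,0,0],
    [0,0,0],
    [0,0,0],
    [0,0,0],
    [0,0,0],
    [0,0,0],
    [0,0,0]
  ],
  "gripper": 5,
  "force": 15
}}

```text
t: 14.35
tool_pos: [0.4995, -0.1534, 0.3196]
orientation: [-2.315, -2.122, 0.0]
force: [-0.8, 0.3, -1.0]
opening: 0.05
```

Run:
```python
from h import *
s=robot.read_state(); o=rot(s["orientation"]); print(s["tool_pos"],s["opening"],np.round(o,3))
for n in ["wrist","top"]:
    p=read_camera(n); w=cloud(p); save(p,n+"3.png")
    for q in ["cap_mid","tablet_a_mid"]:
        for d in spotter.masks_of(p,q):
            x=w[d["pixels"]]; x=x[~np.isnan(x[:,0])]; print(n,q,round(d["confidence"],2),d["centre"],np.median(x,0),np.percentile(x,3,axis=0),np.percentile(x,97,axis=0))
    m=(w[...,2]>.011)&(w[...,2]<.025)&(abs(w[...,0]-.54)<.08)&(abs(w[...,1]+.158)<.05)
    k,l,st,ce=cv2.connectedComponentsWithStats(m.astype(np.uint8))
    for i in range(1,k):
        if st[i,4]>30: x=w[l==i]; x=x[x[:,2]>np.median(x[:,2])-.002]; c,r=cv2.minEnclosingCircle(x[:,:2].astype(np.float32)); print(n,st[i],c,r,x[:,:2].mean(0),np.median(x[:,2]))
    m=(w[...,2]>.124)&(w[...,2]<.138)&(abs(w[...,0]-.482)<.035)&(abs(w[...,1]-.146)<.035)
    if m.sum()>10: x=w[m]; print("mouth",cv2.minEnclosingCircle(x[:,:2].astype(np.float32)),m.sum(),np.median(x[:,2]))
```

```text
[ 0.49945274 -0.15336885  0.31964117] 0.050013979558521125 [[ 0.086  0.996 -0.001]
 [ 0.996 -0.086  0.001]
 [ 0.001 -0.001 -1.   ]]
wrist cap_mid 0.7 [18.0, 209.5] [ 0.42544782 -0.00295441  0.03046681] [ 0.39690178 -0.01849033  0.00393468] [0.45115971 0.01074893 0.032138  ]
wrist tablet_a_mid 0.84 [194.2, 323.1] [ 0.50218775 -0.15578648  0.01557158] [ 0.49105545 -0.16760521  0.00621661] [ 0.51334064 -0.14502913  0.01692868]
wrist [309 182  27  27 555] (0.5021782517433167, -0.1570654809474945) 0.012843947857618332 [ 0.50217808 -0.15668589] 0.015680639033821664
wrist [386 184  28  26 559] (0.5766201019287109, -0.16491572558879852) 0.012848430313169956 [ 0.57654622 -0.16464549] 0.015644664962422672
top cap_mid 0.76 [264.3, 303.7] [0.41972769 0.01402169 0.03187663] [ 0.39469101 -0.01159701  0.02726405] [0.44632805 0.0411644  0.03579927]
top cap_mid 0.76 [247.4, 205.1] [0.47539581 0.26302402 0.02279644] [0.45608705 0.24330469 0.01403707] [0.49371943 0.28214241 0.02684466]
top cap_mid 0.58 [284.9, 206.4] [0.37514266 0.25704123 0.03187555] [0.34825562 0.2309068  0.00435738] [0.40202047 0.28502917 0.03587694]
top cap_mid 0.49 [242.0, 248.3] [0.47676028 0.14081565 0.08184328] [0.41679946 0.09517309 0.00048552] [0.54673475 0.18905634 0.13018766]
mouth ((0.4818403422832489, 0.14540818333625793), 0.026620177552103996) 148 0.1298041338454079
```

View pics/wrist3.png

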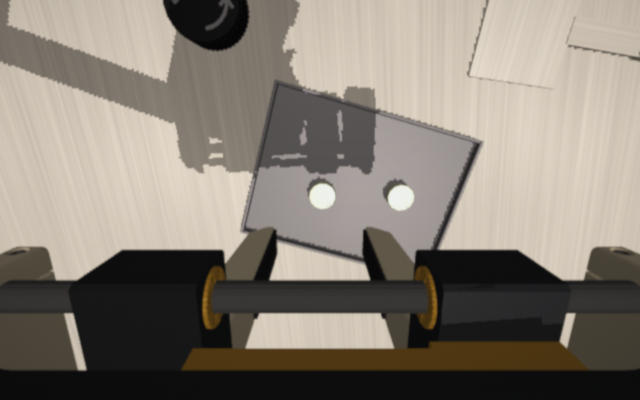

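The cap stands flat on the bench (wrist 209,18), with both tablets at (322,195) and (400,197). I'll pick the nearer tablet first.

{"op": "arm_command", "data": {
  "xyz": [
    [0.1,-0.3,-2],
    [0,0,-4],
    [0,0,-3.5],
    [0,0,-1.7],
    [0,0,-0.9],
    [0,0,-0.4],
    [0,0,0],
    [0,0,0]
  ],
  "turn": [
    [0,0,0],
    [0,0,0],
    [0,0,0],
    [0,0,0],
    [0,0,0],
    [0,0,0],
    [0,0,0],
    [0,0,0]
  ]
}}

```text
t: 15.65
tool_pos: [0.5012, -0.1568, 0.1961]
orientation: [2.314, 2.123, 0.001]
force: [0.2, -0.1, 0.7]
opening: 0.0505
```

{"op": "arm_command", "data": {
  "xyz": [
    [0,0,0],
    [0,0,0],
    [0,0,0],
    [0,0,0],
    [0,0,0],
    [0,0,0]
  ],
  "turn": [
    [0,0,0],
    [0,0,0],
    [0,0,0],
    [0,0,0],
    [0,0,0],
    [0,0,0]
  ],
  "gripper": 1.8,
  "force": 15
}}

```text
t: 16.4
tool_pos: [0.5008, -0.1566, 0.1952]
orientation: [2.315, 2.124, 0.0]
force: [-0.4, -0.1, 1.8]
opening: 0.0252
```

{"op": "arm_command", "data": {
  "xyz": [
    [0,0,2.5],
    [0,0,6],
    [0,0,6],
    [-0.3,3,2],
    [-0.3,6,0],
    [-0.3,6,0],
    [-0.3,6,0],
    [-0.4,6,0],
    [-0.4,3,0],
    [0,0,0],
    [0,0,0]
  ],
  "turn": [
    [0,0,0],
    [0,0,0],
    [0,0,0],
    [0,0,0],
    [0,0,0],
    [0,0,0],
    [0,0,0],
    [0,0,0],
    [0,0,0],
    [0,0,0],
    [0,0,0]
  ]
}}

```text
t: 17.77
tool_pos: [0.4807, 0.143, 0.3598]
orientation: [2.314, 2.124, -0.001]
force: [-0.5, -0.4, -0.2]
opening: 0.0252
```

Run:
```python
from h import *
s=robot.read_state(); print(s["tool_pos"],s["opening"],s["force"])
p=read_camera("scene"); save(p,"scene4.png",(120,270,280,460),4)
```

```text
[0.48071138 0.14300635 0.3598113 ] 0.025221613647294576 [-0.45469349 -0.42158736 -0.21030423]
```

View pics/scene4.png

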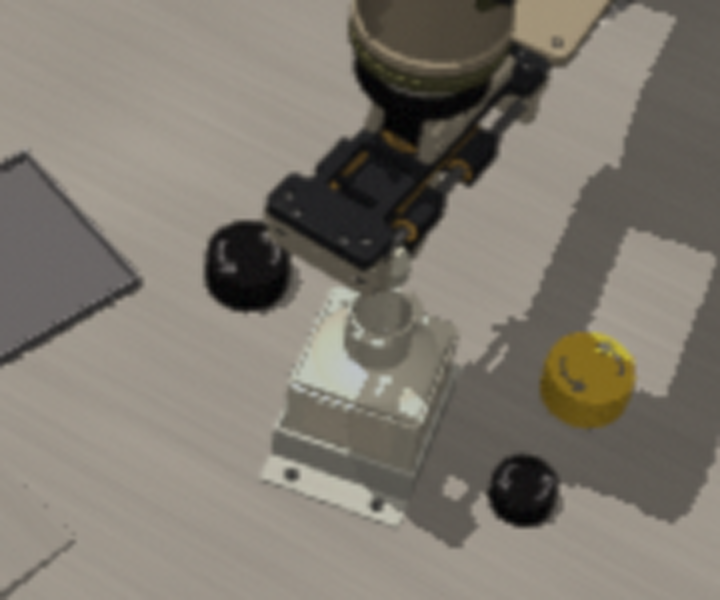

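The picture shows the gripper above the open mouth (crop 383,315), and the cap flat on the bench (248,265). I'll lower it now.

{"op": "arm_command", "data": {
  "xyz": [
    [0.05,0.1,-2],
    [0,0,-1],
    [0,0,-0.5],
    [0,0,-0.4],
    [0,0,0],
    [0,0,0]
  ],
  "turn": [
    [0,0,0],
    [0,0,0],
    [0,0,0],
    [0,0,0],
    [0,0,0],
    [0,0,0]
  ]
}}

```text
t: 18.58
tool_pos: [0.4814, 0.1445, 0.3215]
orientation: [2.315, 2.124, 0.001]
force: [-0.0, 0.4, 0.8]
opening: 0.0253
```

{"op": "arm_command", "data": {
  "xyz": [
    [0,0,0],
    [0,0,0],
    [0,0,0],
    [0,0,0],
    [0,0,0],
    [0,0,4],
    [0,0,4],
    [0,0,0]
  ],
  "turn": [
    [0,0,0],
    [0,0,0],
    [0,0,0],
    [0,0,0],
    [0,0,0],
    [0,0,0],
    [0,0,0],
    [0,0,0]
  ],
  "gripper": 5
}}

```text
t: 19.58
tool_pos: [0.4822, 0.1446, 0.4051]
orientation: [2.312, 2.121, 0.009]
force: [0.8, -0.4, 0.2]
opening: 0.05
```

Run:
```python
from h import *
s=robot.read_state(); print(s["tool_pos"],s["opening"],s["force"])
p=read_camera("wrist"); save(p,"wrist5.png",(100,300,200,450),3)
p=read_camera("scene"); print([(d["confidence"],d["centre"]) for d in spotter.masks_of(p,"tablet_a_mid")])
```

```text
[0.48219085 0.14464972 0.40514502] 0.049982633267116154 [ 0.8267092  -0.3959699   0.23449534]
[]
```

View pics/wrist5.png

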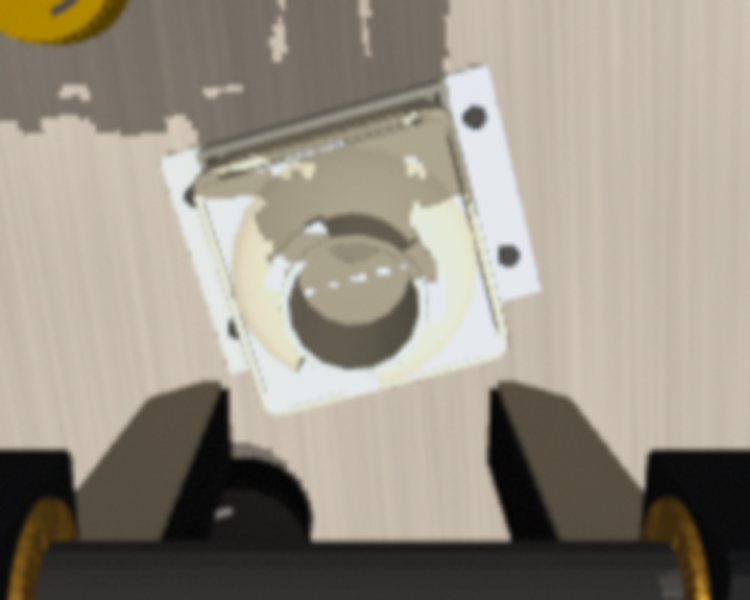

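The mouth (crop 353,300) is clear and no tablet shows on the tub or bench, so the first one went in. Next is the second tablet.

{"op": "arm_command", "data": {
  "xyz": [
    [1.55,-5.15,0],
    [1.55,-5.15,0],
    [1.55,-5.15,0],
    [1.55,-5.15,0],
    [1.55,-5.15,0],
    [1.6,-5.15,-3],
    [0,0,-6],
    [0,0,-4],
    [0,0,-2],
    [0,0,0],
    [0,0,0]
  ],
  "turn": [
    [0,0,0],
    [0,0,0],
    [0,0,0],
    [0,0,0],
    [0,0,0],
    [0,0,0],
    [0,0,0],
    [0,0,0],
    [0,0,0],
    [0,0,0],
    [0,0,0]
  ]
}}

```text
t: 21.1
tool_pos: [0.5756, -0.1646, 0.253]
orientation: [2.313, 2.123, 0.002]
force: [-0.5, 0.0, 1.0]
opening: 0.0496
```

Run:
```python
from h import *
s=robot.read_state(); print(s["tool_pos"],s["opening"])
p=read_camera("wrist"); w=cloud(p)
m=(w[...,2]>.011)&(w[...,2]<.025)&(abs(w[...,0]-.54)<.08)&(abs(w[...,1]+.158)<.05)
k,l,st,ce=cv2.connectedComponentsWithStats(m.astype(np.uint8))
for i in range(1,k):
    if st[i,4]>30: x=w[l==i]; print(st[i],cv2.minEnclosingCircle(x[:,:2].astype(np.float32)))
```

```text
[ 0.57556848 -0.16464722  0.25304437] 0.04961605073126419
[303 195  34  35 902] ((0.5766618251800537, -0.16505581140518188), 0.013083643279969692)
```

Only tablet b is left in the tray, and the tool is over it. I'll descend and grip.

{"op": "arm_command", "data": {
  "xyz": [
    [0,0,-2],
    [0,0,-2],
    [0,0,-1.0],
    [0,0,-0.6],
    [0,0,-0.2],
    [0,0,0],
    [0,0,0]
  ],
  "turn": [
    [0,0,0],
    [0,0,0],
    [0,0,0],
    [0,0,0],
    [0,0,0],
    [0,0,0],
    [0,0,0]
  ]
}}

```text
t: 22.02
tool_pos: [0.575, -0.1647, 0.1937]
orientation: [2.314, 2.123, 0.001]
force: [-1.0, -0.6, 0.7]
opening: 0.0496
```

{"op": "arm_command", "data": {
  "xyz": [
    [0,0,0],
    [0,0,0],
    [0,0,0],
    [0,0,0],
    [0,0,0],
    [0,0,0]
  ],
  "turn": [
    [0,0,0],
    [0,0,0],
    [0,0,0],
    [0,0,0],
    [0,0,0],
    [0,0,0]
  ],
  "gripper": 1.8
}}

```text
t: 22.78
tool_pos: [0.5748, -0.1646, 0.1932]
orientation: [2.315, 2.124, 0.0]
force: [0.1, -0.5, 1.1]
opening: 0.0254
```

{"op": "arm_command", "data": {
  "xyz": [
    [0,0,2.7],
    [0,0,6],
    [0,0,6],
    [-1.55,5.15,2],
    [-1.55,5.15,0],
    [-1.55,5.15,0],
    [-1.55,5.15,0],
    [-1.55,5.15,0],
    [-1.6,5.15,0],
    [0,0,0],
    [0,0,0]
  ],
  "turn": [
    [0,0,0],
    [0,0,0],
    [0,0,0],
    [0,0,0],
    [0,0,0],
    [0,0,0],
    [0,0,0],
    [0,0,0],
    [0,0,0],
    [0,0,0],
    [0,0,0]
  ]
}}

```text
t: 24.15
tool_pos: [0.4812, 0.1443, 0.36]
orientation: [2.314, 2.125, -0.0]
force: [-0.1, 0.4, -1.0]
opening: 0.0252
```

{"op": "arm_command", "data": {
  "xyz": [
    [0,0,-2],
    [0,0,-1],
    [0,0,-0.5],
    [0,0,-0.4],
    [0,0,0],
    [0,0,0]
  ],
  "turn": [
    [0,0,0],
    [0,0,0],
    [0,0,0],
    [0,0,0],
    [0,0,0],
    [0,0,0]
  ]
}}

```text
t: 24.9
tool_pos: [0.4814, 0.1444, 0.3215]
orientation: [2.315, 2.124, 0.001]
force: [0.5, -0.2, -0.5]
opening: 0.0254
```

{"op": "arm_command", "data": {
  "xyz": [
    [0,0,0],
    [0,0,0],
    [0,0,0],
    [0,0,0],
    [0,0,0],
    [0,0,4],
    [0,0,4],
    [-1,-5,0],
    [-1,-5,0],
    [-1,-5,0],
    [-1,-5,0],
    [0,0,0]
  ],
  "turn": [
    [0,0,0],
    [0,0,0],
    [0,0,0],
    [0,0,0],
    [0,0,0],
    [0,0,0],
    [0,0,0],
    [0,0,0],
    [0,0,0],
    [0,0,0],
    [0,0,0],
    [0,0,0]
  ],
  "gripper": 5
}}

```text
t: 26.4
tool_pos: [0.4406, -0.0582, 0.4012]
orientation: [2.319, 2.118, -0.001]
force: [0.4, 0.4, 0.6]
opening: 0.05
```

{"op": "arm_command", "data": {
  "xyz": [
    [-1,-5,0],
    [-1,-5,0],
    [-1,-5,0],
    [0,-5,0],
    [0,-5,0],
    [0,0,0],
    [0,0,0]
  ],
  "turn": [
    [0,0,0],
    [0,0,0],
    [0,0,0],
    [0,0,0],
    [0,0,0],
    [0,0,0],
    [0,0,0]
  ]
}}

```text
t: 27.28
tool_pos: [0.4117, -0.3047, 0.4007]
orientation: [-2.314, -2.123, -0.001]
force: [0.8, 0.0, -0.6]
opening: 0.0501
```

Run:
```python
from h import *
s=robot.read_state(); print(s["tool_pos"],s["opening"])
p=read_camera("scene"); save(p,"scene6.png",(100,340,130,480),2.2)
p=read_camera("top"); w=cloud(p); save(p,"top6.png",(130,310,120,480),2.2)
for q in ["tablet_a_mid","cap_mid","sauce_bottle","dredger","scraper"]:
    for d in spotter.masks_of(p,q):
        print(q,round(d["confidence"],2),np.round(d["centre"]),np.round(np.nanmedian(w[d["pixels"]],0),3))
a=cv2.imread("pics/top6.png"); b=cv2.imread("pics/scene6.png"); 
h=300; r=lambda i:cv2.resize(i,(int(i.shape[1]*h/i.shape[0]),h)); a,b=r(a),r(b); k=max(a.shape[1],b.shape[1])
pad=lambda i:cv2.copyMakeBorder(i,0,0,0,k-i.shape[1],0); cv2.imwrite("pics/final.png",np.vstack([pad(a),pad(b)])); print(k)
```

```text
[ 0.4117079  -0.30469851  0.40067892] 0.050071823298943656
cap_mid 0.68 [266. 305.] [0.42  0.014 0.032]
cap_mid 0.65 [246. 205.] [0.473 0.261 0.023]
cap_mid 0.58 [286. 205.] [0.375 0.257 0.032]
sauce_bottle 0.6 [151. 451.] [ 0.681 -0.354  0.122]
dredger 0.6 [176. 142.] [0.648 0.406 0.098]
scraper 0.59 [156. 315.] [ 0.71  -0.036  0.008]
600
```

View pics/final.png

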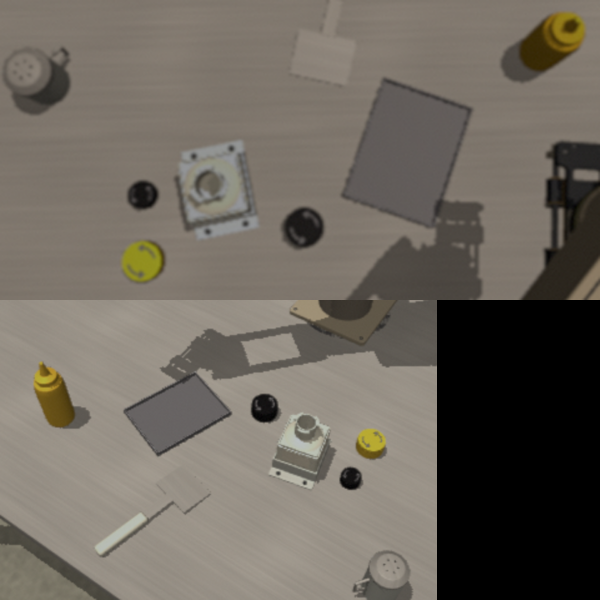

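The tray is empty, no tablet lies around the tub, and the cap is flat at (303,227). I'll check the depth inside the mouth before handing in.

Run:
```python
from h import *
p=read_camera("top"); w=cloud(p)
d=np.hypot(w[...,0]-.4815,w[...,1]-.1445); m=(d<.02); print(np.sort(np.round(w[m][:,2],3)))
v,u=np.where((np.hypot(w[...,0]-.4815,w[...,1]-.1445)<.03)&(w[...,2]>.12)); print(v.min(),v.max(),u.min(),u.max())
print(np.round(w[v.min():v.max()+1,u.min():u.max()+1,2]*1000)[::2,::2])
```

```text
[0.002 0.005 0.006 0.008 0.008 0.008 0.008 0.009 0.01  0.011 0.012 0.018
 0.019 0.02  0.021 0.022 0.022 0.022 0.023 0.023 0.023 0.023 0.031 0.031
 0.032 0.032 0.032 0.032 0.032 0.032 0.032 0.033 0.033 0.033 0.033 0.033
 0.033 0.033 0.033 0.033 0.033 0.033 0.033 0.033 0.034 0.034 0.034 0.034
 0.034 0.034 0.034 0.035 0.035 0.035 0.035 0.035 0.035 0.035 0.035 0.035
 0.036 0.036 0.036 0.036 0.036 0.036 0.036 0.036 0.036 0.036 0.036 0.036
 0.037 0.037 0.037 0.037 0.038 0.038 0.039 0.039 0.039 0.041 0.084 0.085
 0.085 0.091 0.092 0.092 0.095 0.097 0.098 0.099 0.1   0.1   0.102 0.102
 0.103 0.105 0.105 0.106 0.111 0.111 0.114 0.114 0.116 0.117 0.119 0.119
 0.12  0.12  0.122 0.123 0.126 0.127 0.127 0.127 0.128 0.128 0.128 0.128
 0.128 0.129 0.129 0.129 0.13  0.13  0.13  0.13  0.13  0.13  0.131 0.131
 0.131 0.131 0.131 0.131 0.131 0.131 0.131 0.132 0.132 0.132 0.132 0.133
 0.133 0.133]
229 250 234 255
[[ 84.  86.  89.  90. 127. 130. 131.  91.  92.  93.  92.]
 [ 87.  92. 127. 127. 128. 127. 130.  92.  94.  96.  91.]
 [ 89.  95. 131. 127. 120. 102. 100. 123. 123.  92.  97.]
 [ 89.  95. 126. 105.  85.  11.   9.  32.  35.  nan  94.]
 [ 92. 132. 110.  85.   8.   6.  41.  38.  36. 128.  92.]
 [ 92. 129. 102.   7.   7.   9.  34.  36.  33. 132. 130.]
 [ 91. 129. 100.   7.   5.   5.  34.  35.  34. 132. 129.]
 [129. 130. 105.   9.   8.   2.  34.  33.  35. 131. 132.]
 [128. 131. 115.   6.   4.  10.  22.  22.  19. 131. 129.]
 [ 94. 131. 131. 119.   5.   9.   6. 130. 125. 131.  94.]
 [ 89.  91. 133. 130. 130. 132. 122. 109.  97.  92.  93.]]
```

The depths show two stacked tablets inside the tub, with tops at about 21 and 35 mm above a 7 mm floor.

```bash
python3 -c "
from plant import robot
print(robot.close_job())"
```

```text
the job is handed in; nothing more can be done
None
```

The tub is open, its cap lies on the bench, and both tablets are inside. I handed the job in at about 27 s of the 72 s allowed.

- **Cap:** I pressed it down about 4.7 mm with around 16 N, turned it 1.05 rad anticlockwise and lifted it straight off. I then set it flat on the bench at about (0.42, 0.01), roughly 145 mm from the tub's centre. The pictures show it flat, with its top at 32 mm.
- **Tablets:** I put both into the tub through its mouth, one after the other. The tray is empty, and depth readings through the mouth show tops at about 21 and 35 mm, which is two tablets stacked on the 7 mm floor.
- **Other kitchen things:** the bottle, shaker, scraper and both look-alike caps measure within a few millimetres of where they started. The robot ended clear of everything.
- **Disagreements:** the wrist and top cameras differed by 2–3 mm. My first grip on the cap was off-centre and pushed sideways with about 15 N, so I re-centred it before pressing. Setting the cap down briefly pressed on the bench with 21 N.

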